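# Put the candle and the succulent back in their own places and set out a beaker

### The job

The candle and the potted succulent are standing in each other's place: swap them, first parking one of the two on the empty cork coaster, so that the candle stands in the middle of the square slate tile and the succulent in the middle of the white saucer. Then lift the inner beaker out of the nested pair, without taking the outer one along, and stand it in the middle of the cork coaster. Keep everything upright, and leave the outer beaker, the remote control, the matchbox and the tealight where they are.

Things in the scene. Friction and masses are not known exactly. Their poses are not given: they have to be found in the camera images.
- tile: Square dark slate tile, 110 x 110 mm, 8 mm thick, fixed flat on the table. Origin: centre of its underside, on the table top (z = 0); z up, x and y along its sides. Its top is 8 mm above the origin. The succulent stands near its middle at the start; it is the candle's place.
- saucer: Round white ceramic saucer, 112 mm across at the rim and 100 mm at the foot, rim 12 mm high and 4 mm thick, flat inner floor 5 mm above the table and about 92 mm across; fixed. Origin: centre of its underside, on the table top; z up. The candle stands near its middle at the start; it is the succulent's place.
- coaster: Round cork coaster, 92 mm across, 5 mm thick, fixed flat on the table, without rim. Origin: centre of its underside, on the table top; z up; its top is 5 mm above the origin. Empty at the start.
- candle: Candle in a white straight-sided glass, a cylinder 62 mm across and 80 mm tall, wax up to 55 mm; 0.25 to 0.5 kg, loose. Origin: centre of its underside; z up along the glass. Grip it across the glass from above.
- plant: Small green succulent in a round wicker-covered pot: the pot is 56 mm across at the foot, 62 mm at the rim and 60 mm tall; the leaves reach 92 mm above the foot and stay within 33 mm of its axis; 0.2 to 0.4 kg, loose, all rigid. Origin: centre of the pot's underside; z up. Grip it across the pot from above, below the rim.
- inner_beaker: Grey open beaker, 46 mm across at the foot, 60 mm at the rim, 110 mm tall, wall 3 mm; 0.15 kg, loose. Origin: centre of its underside; z up. At the start it stands inside the outer beaker, on its inner floor (5 mm above the table), about 1.5 mm of play all round; its upper 35 mm stand out above the outer's rim: grip it across there and lift it straight up by 80 mm or more.
- outer_beaker: Grey stoneware beaker, open at the top, 56 mm across at the foot, 67 mm at the rim, 80 mm tall, wall 4 mm, inner floor 5 mm up; about 0.25 kg, loose on the table. Origin: centre of its underside; z up. It holds the inner beaker at the start and stays where it is.
- remote: Black remote control lying flat, 150 x 42 x 18 mm, loose, to be left alone. Origin: centre of its underside; x along its length, z up.
- matchbox: Cardboard matchbox lying flat, 54 x 35 x 15 mm, loose, to be left alone. Origin: centre of its underside; x along its length, z up.
- tealight: Tealight in an aluminium cup, 38 mm across, 16 mm tall, loose, to be left alone. Origin: centre of its underside; z up.

How it is judged:
On the way, in this order (a step that is already met when the one before it is completed fails the run):
1. the candle or the succulent has been parked, upright and released, on the cork coaster (within 35 mm of its middle) (((horizontal distance between candle and coaster below 0.035 m and z of candle in the frame of coaster between 0.001 and 0.009 m and angle between candle's own z axis and vertical below 0.1 rad and linear speed of candle below 0.02 m/s and angular speed of candle below 0.2 rad/s and contact force between the fingers and candle below 0.3 N) or (horizontal distance between plant and coaster below 0.035 m and z of plant in the frame of coaster between 0.001 and 0.009 m and angle between plant's own z axis and vertical below 0.1 rad and linear speed of plant below 0.02 m/s and angular speed of plant below 0.2 rad/s and contact force between the fingers and plant below 0.3 N))), for 0.2 s.
2. the candle stands on the slate tile and the succulent in the saucer, each within 15 mm of the middle (horizontal distance between candle and tile below 0.015 m and z of candle in the frame of tile between 0.004 and 0.012 m and angle between each of candle, plant's own z axis and vertical below 0.1 rad and linear speed of each of candle, plant below 0.02 m/s and angular speed of each of candle, plant below 0.2 rad/s and horizontal distance between plant and saucer below 0.015 m and z of plant in the frame of saucer between 0.001 and 0.009 m and contact force between the fingers and candle below 0.3 N and contact force between the fingers and plant below 0.3 N), for 0.2 s.
3. the inner beaker stands on the cork coaster, within 15 mm of its middle (horizontal distance between inner_beaker and coaster below 0.015 m and z of inner_beaker in the frame of coaster between 0.001 and 0.009 m and angle between inner_beaker's own z axis and vertical below 0.1 rad and linear speed of inner_beaker below 0.02 m/s and angular speed of inner_beaker below 0.2 rad/s), for 0.2 s.
At the end, for the whole second after the job is handed in: Candle on the slate tile, succulent on the saucer's floor, inner beaker on the coaster: each within 15 mm of the middle, upright (tilt under 0.1 rad), at rest. Outer beaker upright within 20 mm of its start; remote control, matchbox and tealight at rest within 30 mm of theirs (all of step 3 and horizontal distance between candle and tile below 0.015 m and z of candle in the frame of tile between 0.004 and 0.012 m and angle between each of candle, plant, outer_beaker's own z axis and vertical below 0.1 rad and linear speed of each of candle, plant, outer_beaker, remote, matchbox, tealight below 0.02 m/s and angular speed of each of candle, plant, outer_beaker below 0.2 rad/s and horizontal distance between plant and saucer below 0.015 m and z of plant in the frame of saucer between 0.001 and 0.009 m and distance of outer_beaker from where it was at the start of the episode below 0.02 m and distance of each of remote, matchbox, tealight from where it was at the start of the episode below 0.03 m); the robot touches nothing.
It fails at once if the candle, the succulent or a beaker is tipped over (tilt above 0.6 rad) (angle between any of candle, plant, inner_beaker, outer_beaker's own z axis and vertical above 0.6 rad).
It fails at once if the outer beaker is lifted along or pushed away (more than 25 mm) (distance of outer_beaker from where it was at the start of the episode above 0.025 m).
It fails at once if the remote control, matchbox or tealight is moved by more than 40 mm (distance of any of remote, matchbox, tealight from where it was at the start of the episode above 0.04 m).
It also fails if it takes over 125 s, if anything falls off the work surface, if the arm or the gripper's body presses on something with over 40 N, if the wrist force passes 120 N, or if a joint passes its speed limit or range.

### The arm

A 7-joint arm with a two-finger parallel gripper is mounted at the origin on the work surface. World frame = base frame: x ahead of the robot, y to its left, z up, the work surface at z = 0. Lengths are in m, angles in rad, forces in N, time in s.
With the tool pointing down it reaches from about 0.425 to 0.95 m from the base axis. Payload 4.7 kg.
Tool frame: the origin (TCP) lies between the finger pads; the fingertips stand 25 mm ahead of it and the grasp point (between the pads) lies 6 mm ahead of it; z points along the fingers, y is the line along which they close (so a half turn about z gives the same grasp; the last joint's range is limited). The gripper opens to 85 mm and grips with 20 to 120 N. Pads are 22 mm wide; open, the fingers measure 114 mm over their backs; the gripper's body (76 mm by 85 mm) begins 54 mm behind the grasp point. The pads swing forward as they close: fully open they stand 13 mm farther back than shut.
Start: joints at [1.188, 0.469, -0.049, 1.532, 0.024, 1.141, -0.082], TCP at [0.234, -0.633, 0.256] pointing down, gripper open.
Joint ranges: [-2.59, 2.59], [-0.33, 1.99], [-1.39, 1.29], [0.1, 2.45], [-1.04, 4.18], [0.21, 1.99], [-2.66, 2.66]. Speed limits (rad/s): [2.57, 2.57, 3.14, 3.14, 3.14, 3.14, 3.14].

### API

Orientations are given as a 3x3 rotation matrix whose columns are the frame's x, y, z axes.
In Python, from rig import * gives the robot as it stands. Calls block until the motion is done:
- movep(position, orientation): joint-space move of the TCP to a pose.
- move_l(position, attitude=None, feed=0.15, until_force=None): straight line of the TCP; attitude=None keeps the orientation; feed is the mean speed in m/s. With until_force (N) it stops when the force on the tool has changed by that much, and returns True; else False.
- move_joints(angles): joint-space move.
- command_gripper(opening, newtons=None): finger opening in m; newtons is the grip in N (None keeps the last); returns when the fingers have stopped.
- sleep(seconds).
- inverse_kinematics(position, orientation): joint angles nearest the present ones, or None.
- sense(): the state.
- camera(name): name is "scene" or "top"; returns (picture, depth): 400x640x3 uint8, red, green, blue; 400x640 float32, m along the optical axis (not along the pixel's ray), 0 where there is no reading.
- camera_params(name): a dict with "K" (3x3 intrinsics, pixels), "dist" ([k1, k2, p1, p2, k3] as OpenCV has them; the pictures are not rectified), "position" and "rotation" of the camera in the world. Camera axes: x right, y down, z forward; pixel columns grow to the right and rows downward; lengths in m; the calibration is good to about 2 mm. A picture is of the moment at which its call begins. camera_params takes no time and is no camera call.
A pose or a line that the arm cannot do raises Unreachable and nothing moves.
- finish_job(): hands the job in; it is judged then, once.
The state is a dict: "time_s": time; "joint_pos": joint angles; "qd": joint speeds; "joint_efforts": joint torques, N m; "position": TCP position; "tcp_rot": TCP orientation; "wrist_force": force on the tool from outside, world axes, zero at the start; "ft_torque": the same for the moment, N m; "finger_gap": finger opening in m; "gripper_force": force on a finger pad.
Only numpy, scipy, OpenCV 4.12 (cv2) and the standard library are available. Lean on these libraries where they do the work, as an engineer would, in place of code of your own. Each camera call takes 0.05 s, during which the arm holds its last target. There are 200 camera calls.

## Working session

There is one attempt and no reset: what is moved stays moved. The work goes in short steps, each a Python script; the robot and the scene stay as the last script left them, time stands still between calls to the robot, and variables do not carry over. Pictures are saved under pics/ and viewed, at most 14 in all, crops included, and the job is handed in when it is done.

```bash
mkdir -p pics; ls; python3 - <<'E'
from rig import *
import cv2,numpy as np
for n in("top","scene"):
    p,d=camera(n); cv2.imwrite(f"pics/{n}0.png",p[:,:,::-1]); np.savez(f"{n}0.npz",p=p,d=d)
    c=camera_params(n); print(n,c)
E
```

```text
pics
top {'K': array([[489.10634994,   0.        , 322.63097732],
       [  0.        , 489.10634994, 201.33244177],
       [  0.        ,   0.        ,   1.        ]]), 'dist': array([-0.10970208,  0.        ,  0.        ,  0.        ,  0.        ]), 'position': array([ 0.45597076, -0.00128967,  0.97491936]), 'rotation': array([[-0.01284044, -0.99806557,  0.06082958],
       [-0.99990817,  0.01255287, -0.00510735],
       [ 0.00433388, -0.06088957, -0.9981351 ]])}
scene {'K': array([[485.99817785,   0.        , 311.04810968],
       [  0.        , 485.99817785, 204.75576952],
       [  0.        ,   0.        ,   1.        ]]), 'dist': array([-0.0964491,  0.       ,  0.       ,  0.       ,  0.       ]), 'position': array([1.31402949, 0.1738008 , 0.68182248]), 'rotation': array([[-0.22892078,  0.58899959, -0.7750321 ],
       [ 0.97336085,  0.14897261, -0.17428661],
       [ 0.01280381, -0.79428373, -0.60741207]])}
```

View pics/top0.png

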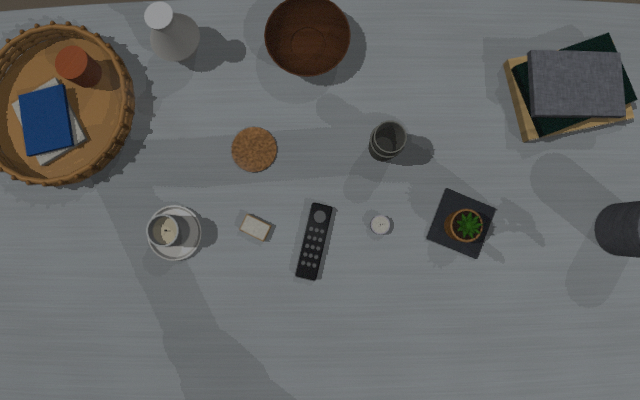

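View pics/scene0.png

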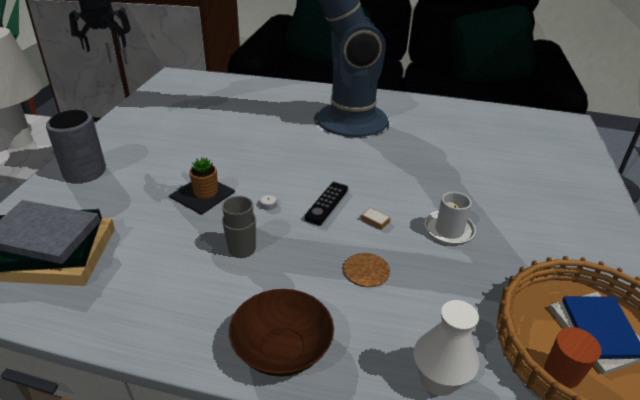

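```bash
cat > vis.py <<'E'
from rig import *
import cv2,numpy as np
def rays(n,uv):
    c=camera_params(n); uv=np.asarray(uv,float).reshape(-1,1,2)
    r=cv2.undistortPoints(uv,c["K"],c["dist"])[:,0]
    return c["position"],np.c_[r,np.ones(len(r))]@c["rotation"].T
def plane(n,uv,z):
    o,r=rays(n,uv); return (o+r*((z-o[2])/r[:,2])[:,None])[:,:2]
def cloud(n,d):
    v,u=np.mgrid[:400,:640]; o,r=rays(n,np.c_[u.ravel(),v.ravel()])
    P=(o+r*d.reshape(-1,1)).reshape(400,640,3); P[d==0]=np.nan; return P
def circ(xy):
    c,r=cv2.minEnclosingCircle(np.asarray(xy,np.float32)[:,None]); return np.round(c,4),round(r,4)
E
python3 - <<'E'
from vis import *
for n in("top","scene"):
    f=np.load(n+"0.npz");p,d=f["p"],f["d"];P=cloud(n,d);hsv=cv2.cvtColor(p,cv2.COLOR_RGB2HSV)
    X,Y,Z=P[...,0],P[...,1],P[...,2]
    print(n,"table z",np.nanmedian(Z[(X>.35)&(X<.7)&(abs(Y)<.3)]))
    def near(cx,cy,r,lo,hi): 
        return (np.hypot(X-cx,Y-cy)<r)&(Z>lo)&(Z<hi)
    for nm,a in dict(candle=(.4,.3,.08,.075,.095),plantpot=(.41,-.28,.08,.06,.075),leaves=(.41,-.28,.08,.08,.12),inner=(.57,-.12,.08,.108,.125),outer=(.57,-.12,.08,.07,.085),saucer=(.4,.3,.1,.009,.018),matchbox=(.4,.15,.08,.01,.025),tealight=(.41,-.11,.05,.01,.025),tall=(.5,0,.35,.13,.5)).items():
        m=near(*a); 
        if m.sum()>3: print(nm,m.sum(),circ(P[m][:,:2]),np.round(np.median(P[m],0),4))
    # colour: coaster, tile
    def big(m,near,z,nm):
        k,lab,st,cen=cv2.connectedComponentsWithStats(m.astype(np.uint8))
        i=lab[near[1],near[0]]; cs,_=cv2.findContours((lab==i).astype(np.uint8),cv2.RETR_EXTERNAL,cv2.CHAIN_APPROX_NONE)
        c=max(cs,key=len)[:,0]; q=plane(n,c,z).astype(np.float32)
        print(nm,st[i,4],circ(q),cv2.fitEllipse(q*1000),cv2.minAreaRect(q*1000))
    H,S,V=cv2.split(hsv); 
    big((S>100)&(H<25),(254,150) if n=="top" else (367,270),.005,"coaster")
    big((V<75),(438,238) if n=="top" else (185,195),.008,"tile")
    s=(174,258) if n=="top" else (440,236)
    print(p[s[1]-3:s[1]+4,s[0]].tolist(), p[380,200])
f=[np.load(n+"0.npz")["p"] for n in("top","scene")]
A=cv2.resize(f[0][180:280,120:250],None,fx=4,fy=4,interpolation=2);B=cv2.resize(f[0][100:280,350:510],None,fx=2,fy=2,interpolation=2)
o=np.zeros((400,860,3),np.uint8);o[:,:520]=A;o[:360,530:850]=B;cv2.imwrite("pics/c1.png",cv2.resize(o,(800,372))[:,:,::-1])
E
```

```text
top table z -0.00013234720112209608
candle 204 (array([0.4612, 0.2895]), 0.0312) [0.4504 0.2975 0.0834]
plantpot 467 (array([ 0.4629, -0.274 ]), 0.0317) [ 0.4602 -0.2634  0.0679]
leaves 330 (array([ 0.4646, -0.2733]), 0.0243) [ 0.4633 -0.2737  0.0861]
inner 176 (array([ 0.6234, -0.1279]), 0.0301) [ 0.6181 -0.1255  0.1139]
outer 244 (array([ 0.6229, -0.1272]), 0.033) [ 0.6155 -0.1229  0.0789]
saucer 246 (array([0.4559, 0.2906]), 0.0554) [0.4299 0.2739 0.0111]
matchbox 390 (array([0.4601, 0.1303]), 0.0289) [0.4617 0.1289 0.0146]
tealight 65 (array([ 0.4567, -0.1173]), 0.0151) [ 0.4547 -0.1161  0.0155]
coaster 1547 (array([0.6223, 0.1305]), 0.0451) ((622.1016845703125, 130.72134399414062), (87.18038177490234, 88.68962860107422), 119.14804077148438) ((621.7486572265625, 130.92726135253906), (89.28207397460938, 87.89952087402344), 26.045473098754883)
tile 2871 (array([ 0.4682, -0.2825]), 0.077) ((467.9334411621094, -282.48870849609375), (126.77734375, 131.1398162841797), 164.36447143554688) ((465.9162902832031, -286.74652099609375), (123.0354995727539, 110.28263854980469), 67.156341552734
[... 663 characters left out ...]
161]
tealight 21 (array([ 0.4554, -0.1167]), 0.0122) [ 0.4552 -0.115   0.0166]
coaster 1202 (array([0.6256, 0.1324]), 0.0461) ((625.849609375, 132.1696014404297), (88.56851959228516, 89.85396575927734), 96.03099822998047) ((625.6021728515625, 132.68743896484375), (91.68775939941406, 88.40618133544922), 10.2147855758667)
tile 1340 (array([ 0.4719, -0.2799]), 0.0818) ((475.1689453125, -280.7750244140625), (128.37222290039062, 136.35134887695312), 144.40716552734375) ((461.4997863769531, -284.30255126953125), (134.63356018066406, 134.47792053222656), 67.04865264892578)
[[77, 80, 79], [84, 86, 85], [108, 108, 105], [126, 125, 122], [191, 191, 186], [193, 192, 188], [175, 173, 170]] [139 145 149]
```

View pics/c1.png

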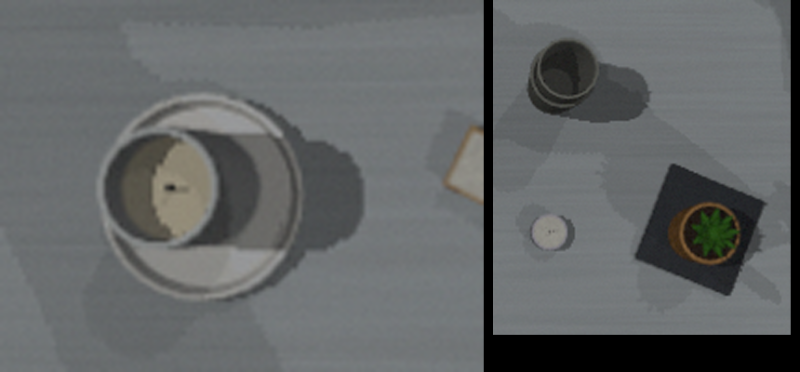

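```bash
cat >> vis.py <<'E'
def R(a): c,s=np.cos(a),np.sin(a); return np.array([[c,s,0],[s,-c,0],[0,0,-1.]])
E
python3 - <<'E'
from vis import *
c=np.array([(672,164),(764,203),(730,296),(636,258)])
uv=np.c_[350+(c[:,0]-493)/1.8605,100+c[:,1]/1.8605]; q=plane("top",uv,.008); print(q.mean(0),np.linalg.norm(np.diff(q,axis=0),axis=1))
f=np.load("scene0.npz");p,d=f["p"],f["d"];P=cloud("scene",d)
for n in("top","scene"):
    f=np.load(n+"0.npz");P=cloud(n,f["d"]);m=(P[...,2]>.004)&(P[...,2]<.013)&(np.hypot(P[...,0]-.46,P[...,1]+.275)<.09)&(f["p"].max(2)<70)
    print(n,m.sum(),cv2.minAreaRect(P[m][:,:2].astype(np.float32)*1000))
s=sense();print(np.round(s["tcp_rot"],3),s["position"],s["finger_gap"],s["wrist_force"])
for a in np.arange(-3,4)*np.pi/4:
  for nm,x,y in(("sau",.456,.2915),("coa",.624,.1315),("til",.463,-.275),("bkr",.624,-.1265)):
    o=[inverse_kinematics([x,y,z],R(a)) for z in(.05,.26)]
    print(round(a,2),nm,[None if v is None else np.round(v,2).tolist() for v in o])
E
```

```text
[ 0.46668253 -0.28328142] [0.10904447 0.10718308 0.10983456]
top 1882 ((468.0511474609375, -282.3354187011719), (111.40071868896484, 109.4273910522461), 67.22413635253906)
scene 867 ((470.7869567871094, -280.6540832519531), (112.53022003173828, 112.98833465576172), 66.08908081054688)
[[ 0.938  0.346 -0.001]
 [ 0.346 -0.938  0.002]
 [-0.    -0.002 -1.   ]] [ 0.23370795 -0.63274696  0.25539478] 0.08538100744060137 [-0.22785052 -0.24014629  0.00667805]
-2.36 sau [[0.08, 0.77, -1.0, 1.98, 0.86, 0.89, 0.96], [0.22, 0.49, -1.17, 1.8, 0.49, 1.18, 1.26]]
-2.36 coa [[0.46, 1.01, -1.19, 1.74, 1.03, 1.16, 1.3], [0.47, 0.69, -1.18, 1.58, 0.65, 1.32, 1.56]]
-2.36 til [[1.28, 0.89, -1.19, 1.98, 1.01, 1.03, 1.95], [1.33, 0.49, -1.17, 1.81, 0.48, 1.17, 2.36]]
-2.36 bkr [[0.87, 1.01, -1.19, 1.75, 1.03, 1.15, 1.71], [0.88, 0.68, -1.18, 1.58, 0.65, 1.32, 1.97]]
-1.57 sau [[0.17, 0.9, -1.19, 1.98, 1.01, 1.03, 1.63], [0.22, 0.49, -1.17, 1.8, 0.49, 1.18, 2.04]]
-1.57 coa [[0.46, 1.01, -1.19, 1.74, 1.03, 1.16, 2.08], [0.47, 0.69, -1.18, 1.58, 0.65, 1.32, 2.34]]
-1.57 til [[0.29, 0.53, 0.21, 2.04, -0.19, 0.
[... 1469 characters left out ...]
.01]]
1.57 coa [[0.14, 0.72, -0.59, 1.76, 0.52, 0.82, -0.7], [0.26, 0.52, -0.78, 1.59, 0.38, 1.19, -0.59]]
1.57 til [[0.76, 0.56, -0.39, 2.01, 0.35, 0.64, 0.14], [0.84, 0.28, -0.47, 1.83, 0.14, 1.06, 0.32]]
1.57 bkr [[0.51, 0.7, -0.53, 1.77, 0.47, 0.8, -0.26], [0.56, 0.47, -0.61, 1.6, 0.29, 1.16, -0.11]]
2.36 sau [[-0.01, 0.7, -0.87, 1.98, 0.75, 0.81, -0.52], [0.19, 0.46, -1.1, 1.81, 0.44, 1.16, -0.27]]
2.36 coa [[0.2, 0.75, -0.69, 1.76, 0.61, 0.86, 0.02], [0.31, 0.54, -0.85, 1.59, 0.43, 1.21, 0.16]]
2.36 til [[0.84, 0.58, -0.5, 2.0, 0.44, 0.67, 0.85], [0.94, 0.3, -0.59, 1.83, 0.19, 1.07, 1.06]]
2.36 bkr [[0.59, 0.74, -0.67, 1.76, 0.59, 0.85, 0.44], [0.64, 0.5, -0.73, 1.6, 0.35, 1.18, 0.62]]
```

```bash
cat >> vis.py <<'E'
A=R(np.pi/2)
def snap(n,name,box=None,f=1):
    p,d=camera(n)
    if box: p=p[box[1]:box[3],box[0]:box[2]]
    cv2.imwrite(f"pics/{name}.png",cv2.resize(p,None,fx=f,fy=f,interpolation=2)[:,:,::-1]); return p,d
def st(): 
    s=sense(); print("t%.1f"%s["time_s"],np.round(s["position"],4),"gap",round(s["finger_gap"],4),"F",np.round(s["wrist_force"],1),"grip",round(s["gripper_force"],1))
E
python3 - <<'E'
from vis import *
command_gripper(.085,35)
movep([.4617,.2907,.2],A); st()
print(move_l([.4617,.2907,.056],feed=.1,until_force=8)); st()
command_gripper(.0,35); st()
snap("scene","g1",(380,120,540,260),4)
E
```

```text
t3.6 [0.4623 0.29   0.1999] gap 0.0851 F [-0.   1.   0.2] grip 0.0
False
t5.2 [0.462  0.291  0.0566] gap 0.0848 F [ 0.1 -0.1 -0.3] grip 0.0
t5.6 [0.4621 0.2908 0.0567] gap 0.0616 F [ 0.1 -1.7  6.2] grip 38.0
```

View pics/g1.png

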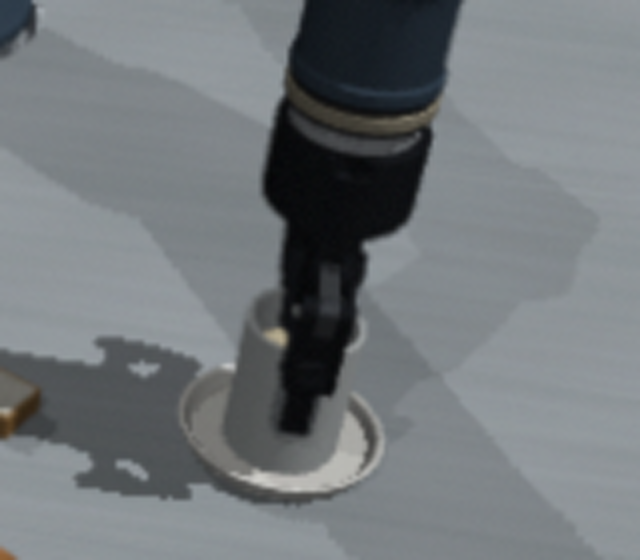

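The closed fingers hold the candle; fingertip end is at crop (293,433), i.e. scene pixel (453,228). Carry it to the coaster.

```bash
python3 - <<'E'
from vis import *
o,r=rays("scene",[(453.25,228.25)]); r=r[0]
for x in(.494,.505): print("tip z",(o+r*(x-o[0])/r[0]))
z=sense()["position"][2]
move_l([.462,.291,.2]); st()
movep([.624,.1315,.2],A)
move_l([.624,.1315,z+.0015],feed=.08,until_force=12); st()
command_gripper(.085); sleep(.2); st()
move_l([.624,.1315,.2]); 
movep([.4635,-.274,.24],A); st()
p,d=snap("top","x"); P=cloud("top",d)
m=(np.hypot(P[...,0]-.624,P[...,1]-.1315)<.06)&(P[...,2]>.075)&(P[...,2]<.095); print(circ(P[m][:,:2]),np.median(P[m],0))
E
```

```text
tip z [0.494      0.29497048 0.0346005 ]
tip z [0.505      0.29334509 0.04328243]
t6.7 [0.4615 0.2904 0.1989] gap 0.0619 F [-0.4  0.3 -2.8] grip 38.7
t9.6 [0.6243 0.1316 0.0587] gap 0.0615 F [ 0.4  0.8 -2. ] grip 38.7
t10.1 [0.624  0.1315 0.0583] gap 0.085 F [ 0.  -0.2  0.4] grip 0.0
t12.8 [ 0.4643 -0.2728  0.2401] gap 0.0852 F [0.  0.  0.4] grip 0.0
(array([0.6232, 0.1319]), 0.0313) [0.62398792 0.13244032 0.08319005]
```

```bash
python3 - <<'E'
from vis import *
print(move_l([.4637,-.2738,.0575],feed=.1,until_force=8)); st()
command_gripper(.0,30); st()
z=sense()["position"][2]
move_l([.4637,-.2738,.22]); st()
snap("scene","g2",(120,70,280,210),4)
E
```

```text
False
t14.9 [ 0.464 -0.274  0.058] gap 0.085 F [ 0.9 -0.1 -1.1] grip 0.0
t15.2 [ 0.4642 -0.2739  0.0581] gap 0.0606 F [-0.5  0.5  5.3] grip 31.9
t16.4 [ 0.4629 -0.2736  0.2189] gap 0.0605 F [-0.6 -0.3 -2.9] grip 33.2
```

View pics/g2.png

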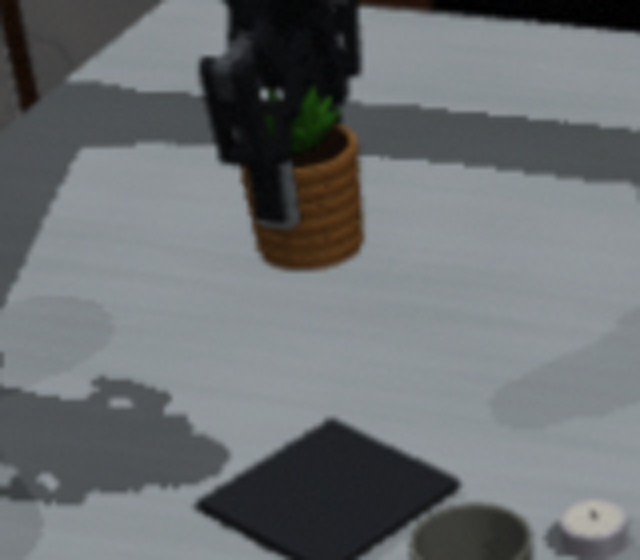

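The pot hangs upright (crop centre (305,210)), tile now empty below at (330,490). Re-measure both places and place the plant.

```bash
python3 - <<'E'
from vis import *
for n in("top","scene"):
    _,d=camera(n);P=cloud(n,d);m=(np.hypot(P[...,0]-.456,P[...,1]-.2915)<.07)&(P[...,2]>.008)&(P[...,2]<.018); q=P[m][:,:2]
    print(n,circ(q),q.mean(0))
z=.0581
movep([.456,.2915,.22],A)
for n in("top","scene"):
    p,d=camera(n);P=cloud(n,d);m=(P[...,2]>.004)&(P[...,2]<.013)&(np.hypot(P[...,0]-.468,P[...,1]+.281)<.085)&(p.max(2)<70); q=P[m][:,:2]
    print(n,cv2.minAreaRect(q.astype(np.float32)*1000),q.mean(0))
move_l([.456,.2915,z-.003+.0015],feed=.08,until_force=12); st()
command_gripper(.085); sleep(.2); st()
move_l([.456,.2915,.2])
movep([.6236,.1317,.2],A); st()
snap("top","g3",(120,180,220,280),5)
for n in("top","scene"):
    _,d=camera(n);P=cloud(n,d);m=(np.hypot(P[...,0]-.456,P[...,1]-.2915)<.06)&(P[...,2]>.055)&(P[...,2]<.075); q=P[m][:,:2]
    print(n,circ(q),np.median(P[m],0))
E
```

```text
top (array([0.4564, 0.2909]), 0.0556) [0.45533118 0.29406595]
scene (array([0.4585, 0.2922]), 0.0577) [0.45081241 0.29222701]
top ((468.2147216796875, -282.2165832519531), (110.99039459228516, 109.40463256835938), 66.8913345336914) [ 0.46799305 -0.28186954]
scene ((470.8167724609375, -280.2323913574219), (112.14633178710938, 113.32073974609375), 66.44812774658203) [ 0.4745262  -0.27852671]
t20.9 [0.4562 0.2916 0.0569] gap 0.0604 F [-0.3 -0.4 -2.8] grip 33.2
t21.5 [0.456  0.2915 0.0567] gap 0.085 F [-0.3  0.3  0.5] grip 0.0
t23.5 [0.6221 0.1337 0.2   ] gap 0.0847 F [-1.3 -0.2  0.5] grip 0.0
top (array([0.4551, 0.2903]), 0.0319) [0.45393802 0.28041805 0.06469697]
scene (array([0.4595, 0.292 ]), 0.032) [0.47295166 0.28938113 0.06596479]
```

View pics/g3.png

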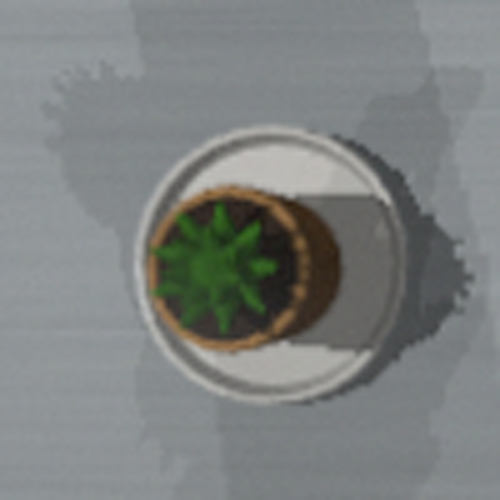

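The succulent stands centred in the saucer (saucer centre at crop (270,265), foot visible around it; rim shifted left by parallax). Candle next.

```bash
python3 - <<'E'
from vis import *
move_l([.6236,.1317,.2])
print(move_l([.6236,.1317,.056],feed=.1,until_force=8))
command_gripper(0,35); st(); z=sense()["position"][2]
move_l([.6236,.1317,.25]); movep([.469,-.2815,.25],A); st()
move_l([.469,-.2815,z+.003+.0015],feed=.08,until_force=12); st()
command_gripper(.085); sleep(.2); st()
move_l([.469,-.2815,.2])
movep([.624,-.1267,.25],A); st()
for n in("top","scene"):
    _,d=camera(n);P=cloud(n,d)
    m=(np.hypot(P[...,0]-.469,P[...,1]+.2815)<.06)&(P[...,2]>.078)&(P[...,2]<.098); print(n,"candle",circ(P[m][:,:2]))
    m=(np.hypot(P[...,0]-.624,P[...,1]+.1267)<.06)&(P[...,2]>.108)&(P[...,2]<.125); print(m.sum(),m.sum()>5 and circ(P[m][:,:2]))
snap("scene","g4",(150,60,350,260),3)
E
```

```text
False
t25.9 [0.6242 0.1319 0.0568] gap 0.0614 F [-0.1 -0.4  4.3] grip 38.9
t28.9 [ 0.4699 -0.2801  0.2503] gap 0.0613 F [ 0.1  0.8 -3.4] grip 38.7
t31.4 [ 0.4692 -0.2816  0.0616] gap 0.0619 F [ 0.3 -0.8 -3.1] grip 38.7
t32.0 [ 0.4691 -0.2815  0.0613] gap 0.0849 F [-0.2 -0.3  0.4] grip 0.0
t34.0 [ 0.6232 -0.1284  0.2488] gap 0.0847 F [-0.5  0.3 -0.3] grip 0.0
top candle (array([ 0.468 , -0.2815]), 0.0313)
148 (array([ 0.6237, -0.1273]), 0.0302)
scene candle (array([ 0.4707, -0.2815]), 0.0327)
260 (array([ 0.6258, -0.1252]), 0.0308)
```

View pics/g4.png

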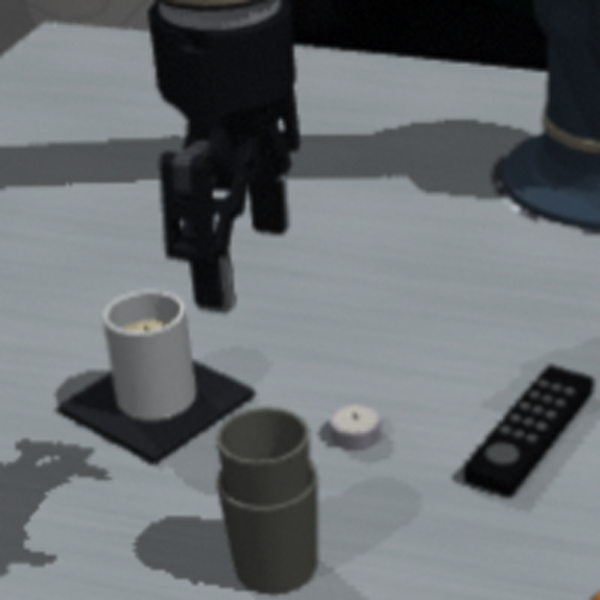

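Candle stands on the tile, gripper hovers over the nested beakers (inner rim at crop (263,435), outer rim at (268,485)).

```bash
python3 - <<'E'
from vis import *
x,y=.6243,-.1265
move_l([x,y,.2])
print(move_l([x,y,.107],feed=.06,until_force=6)); st()
command_gripper(0,25); st()
move_l([x,y,.15],feed=.04); st()
snap("scene","g5",(150,110,350,310),3)
E
```

```text
False
t36.3 [ 0.6245 -0.1265  0.1074] gap 0.0849 F [ 0.5  0.4 -0.8] grip 0.0
t36.7 [ 0.6244 -0.1265  0.1077] gap 0.0589 F [-1.9 -0.2  4.6] grip 26.8
t37.9 [ 0.6241 -0.1266  0.1497] gap 0.059 F [-0.  -0.1 -1.5] grip 27.3
```

View pics/g5.png

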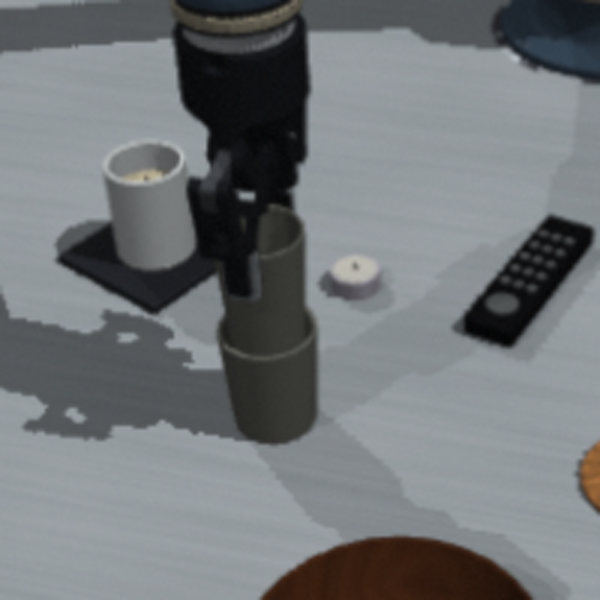

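The inner beaker slides out alone; the outer one (foot at crop (277,435)) remains on the table. Place it on the coaster at the same level (+0 mm).

```bash
python3 - <<'E'
from vis import *
move_l([.6243,-.1265,.26],feed=.1); st()
movep([.624,.1315,.26],A)
move_l([.624,.1315,.1077+.0015],feed=.07,until_force=8); st()
command_gripper(.085); sleep(.2); st()
move_l([.624,.1315,.25]); movep([.5,-.5,.3],A); st()
for n in("top","scene"):
    p,d=snap(n,"end_"+n);P=cloud(n,d);Z=P[...,2]
    for nm,a in dict(beaker=(.624,.1315,.06,.103,.125),outer=(.624,-.1265,.06,.07,.09),candle=(.469,-.2815,.06,.078,.098),plant=(.456,.2915,.06,.055,.075)).items():
        m=(np.hypot(P[...,0]-a[0],P[...,1]-a[1])<a[2])&(Z>a[3])&(Z<a[4]); print(n,nm,circ(P[m][:,:2]))
E
```

```text
t39.2 [ 0.6239 -0.1267  0.2591] gap 0.0591 F [ 0.4 -0.4 -2.3] grip 27.3
t42.5 [0.6242 0.1316 0.1095] gap 0.0592 F [ 1.2 -0.2 -1.6] grip 27.3
t43.1 [0.624  0.1315 0.1093] gap 0.0849 F [ 0.6 -0.7  0.1] grip 0.0
t46.5 [ 0.5011 -0.4984  0.3001] gap 0.0852 F [ 0.  -0.3 -0.4] grip 0.0
top beaker (array([0.623 , 0.1303]), 0.03)
top outer (array([ 0.6241, -0.1272]), 0.0339)
top candle (array([ 0.4691, -0.2813]), 0.0317)
top plant (array([0.4549, 0.2898]), 0.0318)
scene beaker (array([0.6257, 0.1298]), 0.0321)
scene outer (array([ 0.6257, -0.1263]), 0.0342)
scene candle (array([ 0.4705, -0.2818]), 0.0333)
scene plant (array([0.4588, 0.2914]), 0.0319)
```

View pics/end_scene.png

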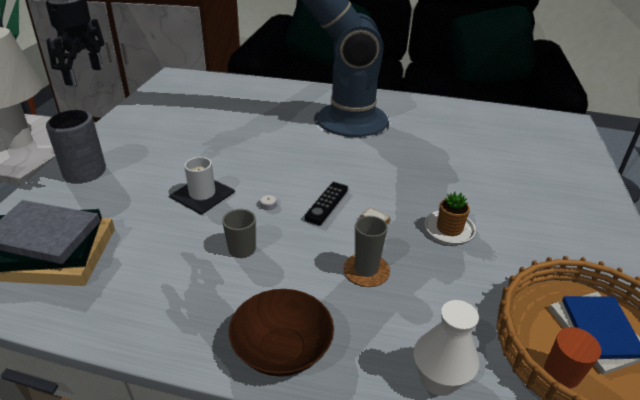

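Everything stands in place: candle on the tile (200,180), outer beaker (240,232), inner beaker on the coaster (369,250), succulent in the saucer (454,215).

```bash
python3 -c "
from rig import *
print(finish_job())"
```

```text
the job is handed in; nothing more can be done
None
```

I swapped the candle and the succulent by way of the coaster, stood the inner beaker on the coaster with the outer one left in place, and handed the job in at about 47 s; the last camera check put all three within about 3 mm of their middles, and no verdict came back.

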